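Put the brass check weight on the balance

ROBOT

A 6-joint arm with a two-finger parallel gripper is mounted at the origin on a cart in front of the work surface, level with it; the furniture and walls round the work are solid. World frame = base frame: x ahead of the robot, y to its left, z up, the work surface at z = 0. Lengths are in m, angles in rad, forces in N, time in s.
With the tool pointing down it reaches from about 0.25 to 0.8 m from the base axis. Payload 3.9 kg.
Tool frame: the origin (TCP) lies on the mounting face of the last link; the fingertips stand 173 mm ahead of it and the grasp point (between the pads) lies 155 mm ahead of it; z points along the fingers, x is the direction in which the jaws open and shut, and the axes are right-handed (so a half turn about z gives the same grasp; the last joint's range is limited). The gripper opens to 85 mm and grips with 20 to 120 N. Pads are 22 mm wide; open, the fingers measure 114 mm over their backs; the gripper's body (76 mm by 85 mm) begins 54 mm behind the grasp point. The pads swing forward as they close: fully open they stand 13 mm farther back than shut.
Start: joints at [-1.184, 0.26, -0.138, 1.173, 0, 1.571], TCP at [0.198, -0.486, 0.405] pointing down, gripper open.
Joint ranges: [-2.78, 2.78], [-0.83, 1.72], [-1.28, 1.37], [-1.9, 2.12], [-1.57, 1.48], [-3.14, 3.14]. Speed limits (rad/s): [2.57, 2.57, 3.14, 3.14, 3.14, 3.14].

INTERFACE

Orientations are given as a rotation vector (axis times angle).
In Python, from station import get_state, vision, job gives the robot as it stands.
- The arm moves only by the shell command python3 -m jog 'ROWS' [OPENING] [FORCE]. ROWS is JSON, a list of rows, each a list of 4 numbers: the shift along the world's x, y, z in units of 25 cm (1.0 is 25 cm), then the turn about the world's z in units of 45 degrees (1.0 is 45 degrees). A call has 1 to 5 rows; each row is the pose to reach, as a shift and turn from the pose measured when the call began; what a row does not reach only later rows make up. A row lasts 1/8 s, in which the tool goes at most 62.5 mm and 10.7 degrees, less where a joint would pass 70% of its speed; a pose out of reach is approached as far as the arm can. A call with a number of a shift or a turn outside -1 to 1 is refused whole. A call with a gripper value outside its range is refused whole. OPENING is the closure in counts, from 0 (fully open) to 255 (shut), set as the call begins (- or left out, the last holds). The fingers move at their own pace and stop on an object; FORCE is the grip in N (left out, the last holds). Time passes only in rows, so rows that repeat a pose let the fingers close. It gives the time, the measured TCP pose, the force and the opening at its end, in the units of the state.
- get_state(): the state, without advancing time (a new reading comes with each control period).
- vision.snapshot(name): name is "side" or "top"; returns the picture (480x640x3 uint8, red, green, blue); there is no depth.
- vision.camera_info(name): a dict with "fx", "fy", "cx", "cy" (pixels), "rvec" (rotation vector, rad) and "tvec" (3), from world to camera coordinates, as OpenCV has them. Camera axes: x right, y down, z forward; pixel columns grow to the right and rows downward; lengths in m; the calibration is good to about 2 mm. A picture is of the moment at which its call begins. camera_info takes no time and is no camera call.
- job.sign_off(): hands the job in, once; it reports no verdict.
Trained networks look in the newest picture that a camera, given by its name, has taken for a name from the list of things; names that differ only in an ending like _2 or _b are one class to them, and where a whole thing is asked for, a point or a joint stands for the part that bears it (a point fixed in the world has none). Each returns a list of dicts, best first, with "conf" (0 to 1); they miss things now and then, are a little off and sometimes report something else, mostly with a low value. They report only what shows in the picture. A call takes as long as a camera call.
- vision.trace(camera, label): "mask" (480x640 bool, what is visible of it) and "centre" ([column, row] in pixels, amid what is visible of it).
- vision.landmark_of(camera, label): "centre" ([column, row] in pixels: a listed point, or the origin of a listed thing).
The state is a dict: "t": time; "joint_pos": joint angles; "qvel": joint speeds; "joint_efforts": joint torques, N m; "eef_pos": TCP position; "tool_rot": TCP orientation; "contact_force": force on the tool from outside, world axes, zero at the start; "wrist_torque": the same for the moment, N m; "grip_width": finger opening in m.
Only numpy, scipy, OpenCV 4.12 (cv2) and the standard library are available. Lean on these libraries where they do the work, as an engineer would, in place of code of your own. Each camera call takes 0.05 s, during which the arm holds its last target.

TASK

Swing open the lid of the grey weight case with the orange tab until it goes past its balance point and rests back by itself, then lift the brass weight out of its sloping well and set it down gently, standing upright in the middle of the balance pan. Leave the case open, the two steel weights in their wells, the balance cover up, and everything else where it is.

Things in the scene. Friction and masses are not known exactly. Their poses are not given: they have to be found in the camera images.
- weight_case: grey plastic instrument case with an orange tab on its lid (not the open case of dropper bottles farther back), fixed to the worktop, 110 (x) x 200 (y) x 88 mm high with the lid shut; origin at the centre of its underside. Its -x side is the front (towards the robot), +x the hinge side, z up. The base is 45 mm high with 4 mm walls
- case_lid (a joint): angle of the case lid in rad: 0 shut, 1.75 fully open (100 degrees, leaning back against its stop). The lid is 110 x 200 x 42 mm, 0.25 kg, lightly damped, no latch; the hinge line runs along the case's y. Left alone below about 1.1 rad it falls shut, above that it falls open and stays. Lifting its front edge takes about 1.5 N
- case_hinge (a point): middle of the lid's hinge line, 46 mm above the worktop, at the rear edge of the case; same axes as the case
- wells (a point): middle of the mouth of the middle well in the case's black foam insert. The insert's top slopes down to the front, square to the direction (-0.5, 0, 0.866) of the case frame (30 degrees from vertical). Three round wells, 31 mm wide and 16 mm deep along that direction, 60 mm apart along the case's y, hold one weight each; which weight is in which well varies
- lid_tab (a point): middle of the front lower edge of the orange tab on the lid's front, moves with the lid. The tab is 50 mm wide (y), 6 mm thick and stands 15 mm out from the case front; its underside is 49 mm above the worktop when shut, with nothing below it, so a fingertip can get under it from the front. The point lies 126 mm from the hinge line
- brass_weight: brass (yellow metal) check weight, 0.2 kg: a body 28 mm in diameter and 30 mm tall, a 12 mm neck and a 20 mm head whose top is at 46 mm. Origin at the centre of its flat foot, z along its axis towards the head. In its well it leans 30 degrees towards the front of the case; its lower 16 mm are in the well
- steel_weight: steel (silver) weight, otherwise like the brass one (46 mm tall); must stay in its well
- short_weight: shorter steel (silver) weight, 0.1 kg, 28 mm in diameter, body 16 mm and 32 mm tall over all; must stay in its well
- balance: pocket balance, white and grey, fixed, 190 (x) x 136 (y) mm, 35 mm high; origin at the centre of its underside, display and keys at its -x front, z up. A clear cover, 138 x 130 mm, stands up along its +x rear edge, about 160 mm high above the worktop
- pan (a point): centre of the balance's round flat pan, on its top surface (34 to 35 mm above the worktop), 107 mm in diameter; 64 mm in front of the raised cover
- balance_cover (a joint): angle of the balance's clear hinged cover in rad: 0 shut over the pan, 1.75 standing up and leaning back; it starts up
- timer: white desk timer, 41 x 66 x 54 mm, loose, to the left of the balance; origin at the centre of its underside; leave alone
- tape_roll: roll of tape lying flat, 67 mm across, 19 mm high, loose, left of the balance; origin at the centre of its underside; leave alone
- marker: white marker with a blue cap lying on the worktop, 126 mm long, 14 mm thick, loose, behind the balance; origin at its middle, underside; leave alone
- beaker: clear beaker, about 85 mm wide and 94 mm high, loose, behind the case; origin at the centre of its underside; leave alone

How it is judged:
On the way, in this order (a step that is already met when the one before it is completed fails the run):
1. the lid is open and rests back by itself, touched by nothing, with the brass weight still in its well (value of joint case_lid above 1.6 rad and contact force between case_lid and anything else below 0.05 N and distance of brass_weight from where it was at the start of the episode below 0.008 m), for 0.2 s.
2. the brass weight is lifted clear of the case (height (world z) of brass_weight above 0.07 m and value of joint case_lid above 1.6 rad), for 0.1 s.
At the end, for the whole second after the job is handed in: The brass weight stands upright (within 4.5 degrees) and at rest on the balance pan, its axis within 25 mm of the pan's centre; the case lid rests open (over 1.6 rad), the balance cover is still up (over 1.5 rad) and the two steel weights are in their wells (within 8 mm of where they were) (horizontal distance between brass_weight and pan below 0.025 m and z of brass_weight in the frame of pan between -0.004 and 0.004 m and angle between brass_weight's own z axis and vertical below 0.08 rad and linear speed of brass_weight below 0.02 m/s and value of joint case_lid above 1.6 rad and value of joint balance_cover above 1.5 rad and distance of each of steel_weight, short_weight from where it was at the start of the episode below 0.008 m); the robot touches nothing.
It fails at once if the brass weight is dropped or banged on to the balance (pressed with over 40 N, or faster than 0.5 m/s just above the pan) (contact force between brass_weight and balance above 40 N or (linear speed of brass_weight above 0.5 m/s and horizontal distance between brass_weight and pan below 0.05 m and z of brass_weight in the frame of pan below 0.02 m)).
It fails at once if a steel weight is pulled out of its well (moved over 20 mm) (distance of any of steel_weight, short_weight from where it was at the start of the episode above 0.02 m).
It fails at once if the timer, tape roll, marker or beaker is moved over 25 mm (distance of any of timer, tape_roll, marker, beaker from where it was at the start of the episode above 0.025 m).
It also fails if it takes over 56 s, if anything falls off the work surface, if the arm or the gripper's body presses on something with over 40 N, if the wrist force passes 120 N, or if a joint passes its speed limit or range.

## Working session

There is one attempt and no reset: what is moved stays moved. The work goes in short steps, Python scripts to look and compute and a shell command to move; the robot and the scene stay as the last step left them, time stands still between calls to the robot, and variables do not carry over. Pictures are saved under pics/ and viewed, and the job is handed in when it is done.

```bash
ls; mkdir -p pics; python3 - <<'E'
from station import get_state, vision
import cv2
for n in ("side","top"):
    im=vision.snapshot(n); cv2.imwrite(f"pics/a_{n}.png",im[:,:,::-1])
    c=vision.camera_info(n); print(n,{k:(v if not hasattr(v,'tolist') else v.tolist()) for k,v in c.items()})
    for l in ["weight_case","case_hinge","wells","lid_tab","pan","balance","timer","beaker","marker","tape_roll"]:
        r=vision.landmark_of(n,l)
        print(l,[([round(float(x)) for x in d["centre"]],round(d["conf"],2)) for d in r[:2]])
print(get_state())
E
```

```text
pics
side {'fx': 589.3572143905168, 'fy': 589.3572143905168, 'cx': 316.5913744828986, 'cy': 220.99301478612688, 'rvec': [0.4641073431004921, 2.825489934331799, -0.9941953487354128], 'tvec': [0.5524424661755277, -0.08904072044224337, 1.4362946427953933]}
weight_case [([317, 153], 0.56), ([358, 362], 0.5)]
case_hinge [([297, 139], 0.7), ([370, 269], 0.6)]
wells [([276, 267], 0.37), ([365, 268], 0.15)]
lid_tab [([345, 132], 0.74)]
pan [([355, 264], 0.6)]
balance [([369, 269], 0.69)]
timer [([435, 354], 0.56)]
beaker [([216, 169], 0.79)]
marker [([276, 264], 0.44), ([436, 353], 0.23)]
tape_roll [([360, 363], 0.73), ([435, 354], 0.55)]
top {'fx': 516.757109049329, 'fy': 516.757109049329, 'cx': 317.6194778201433, 'cy': 238.32694900973584, 'rvec': [2.1144527041749845, -2.1181533667321526, 0.1916244230334312], 'tvec': [0.011679091659347053, 0.5877368432733996, 1.1231346607906612]}
weight_case [([439, 283], 0.73)]
case_hinge []
wells []
lid_tab [([440, 311], 0.97)]
pan [([280, 265], 0.87)]
balance [([281, 277], 0.78)]
timer [([185, 303], 0.67)]
beaker [([452, 182], 0.61)]
marker [([314, 203], 0.63)]
tape_roll [([199, 237], 0.58), ([441, 283], 0.38)]
{'t': 1.1, 'joint_pos': array([-1.18401066e+00,  2.59994890e-01, -1.38094556e-01,  1.17267532e+00,
        1.11758262e-05,  1.57075833e+00]), 'qvel': array([-0.00119049,  0.00124404, -0.00156119, -0.0004103 ,  0.0009948 ,
        0.00212639]), 'joint_efforts': array([ 1.94233485e-04, -4.05625248e+01,  2.54240370e+01,  1.03726401e-03,
       -5.70594921e-05,  5.62232842e-06]), 'eef_pos': array([ 0.19803821, -0.48621473,  0.40470906]), 'tool_rot': array([ 2.60699324e+00, -1.75303686e+00,  5.09397992e-05]), 'contact_force': array([1.30792599, 0.68891131, 0.66827344]), 'wrist_torque': array([ 0.01479406, -0.05172224, -0.03531132]), 'grip_width': 0.08545958715557378}
```

View pics/a_side.png

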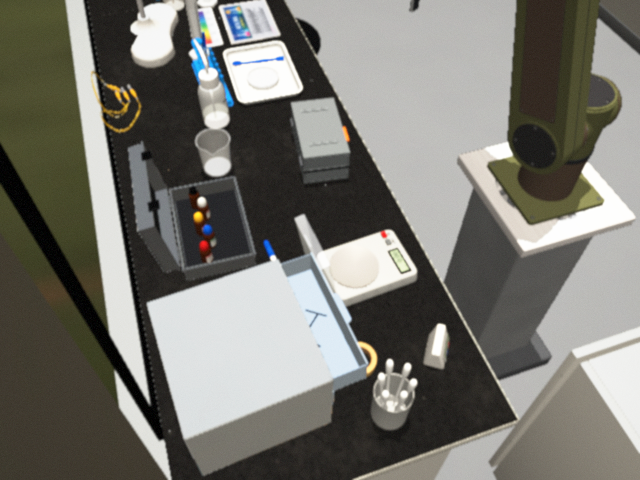

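View pics/a_top.png

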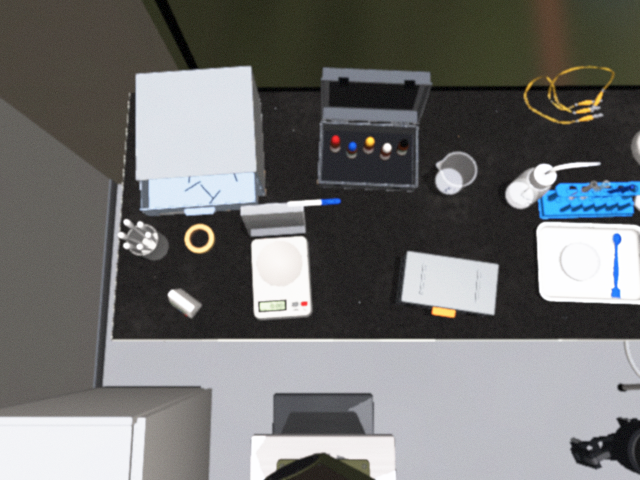

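Top view: the case is at about (450,283) with its tab at (443,312), and the balance pan is at (280,265). I'll turn these pixels into positions next.

```bash
cat > h.py <<'E'
import numpy as np, cv2
from station import get_state, vision
def cam(n):
    c=vision.camera_info(n); K=np.array([[c["fx"],0,c["cx"]],[0,c["fy"],c["cy"]],[0,0,1.]])
    R=cv2.Rodrigues(np.array(c["rvec"],float))[0]; return K,R,np.array(c["tvec"],float).ravel()
def toplane(n,px,z):
    K,R,t=cam(n); px=np.atleast_2d(np.array(px,float))
    d=(R.T@np.linalg.inv(K)@np.c_[px,np.ones(len(px))].T).T; o=-R.T@t
    return o+d*((z-o[2])/d[:,2])[:,None]
def proj(n,P):
    K,R,t=cam(n); return cv2.projectPoints(np.atleast_2d(P).astype(float),cv2.Rodrigues(R)[0],t,K,None)[0].reshape(-1,2)
def tri(pa,pb):
    Ps=[]
    for n in("side","top"):
        K,R,t=cam(n); Ps.append(K@np.c_[R,t])
    X=cv2.triangulatePoints(Ps[0],Ps[1],np.array(pa,float).reshape(2,1),np.array(pb,float).reshape(2,1)).ravel(); return X[:3]/X[3]
E
python3 - <<'E'
from h import *
np.set_printoptions(precision=4,suppress=True)
for n in("side","top"): vision.snapshot(n)
m=[r for r in vision.trace("top","weight_case")]; print([ (r["conf"],r["centre"],r["mask"].sum()) for r in m])
cn=max(cv2.findContours(m[0]["mask"].astype(np.uint8),0,1)[0],key=cv2.contourArea)
rect=cv2.minAreaRect(cn);b=cv2.boxPoints(rect);print(b);print(toplane("top",b,.088))
for n,l,z in[("top","lid_tab",.049),("side","lid_tab",.049),("top","pan",.0345),("side","pan",.0345),("top","balance",0),("top","weight_case",0),("side","case_hinge",.046),("top","beaker",0)]:
    for r in vision.landmark_of(n,l)[:2]: print(n,l,r["conf"],r["centre"],toplane(n,r["centre"],z))
E
python3 - <<'E'
import cv2
im=cv2.imread("pics/a_top.png")[230:335,380:520]
cv2.imwrite("pics/b.png",cv2.resize(im,None,fx=5.5,fy=5.5,interpolation=2))
E
```

```text
[(0.69, [444.8, 283.0], np.int64(5340))]
[[392.78   308.54  ]
 [401.1    250.3   ]
 [499.9401 264.42  ]
 [491.6201 322.66  ]]
[[ 0.4267 -0.1519  0.088 ]
 [ 0.5542 -0.1739  0.088 ]
 [ 0.5223 -0.389   0.088 ]
 [ 0.3964 -0.3627  0.088 ]]
top lid_tab 0.83 [442.5, 312.4] [[ 0.4202 -0.2676  0.049 ]]
side lid_tab 0.83 [345.6, 134.1] [[ 0.4147 -0.2717  0.049 ]]
top pan 0.71 [276.3, 262.4] [[0.5357 0.1063 0.0345]]
side pan 0.63 [352.8, 263.5] [[0.5337 0.092  0.0345]]
top balance 0.95 [280.9, 275.3] [[0.5099 0.0981 0.    ]]
top weight_case 0.75 [439.0, 284.3] [[ 0.488  -0.2736  0.    ]]
side case_hinge 0.83 [299.7, 140.1] [[ 0.5293 -0.2907  0.046 ]]
top beaker 0.78 [447.0, 178.5] [[ 0.7466 -0.3048  0.    ]]
top beaker 0.65 [441.6, 310.0] [[ 0.4281 -0.2769  0.    ]]
```

View pics/b.png

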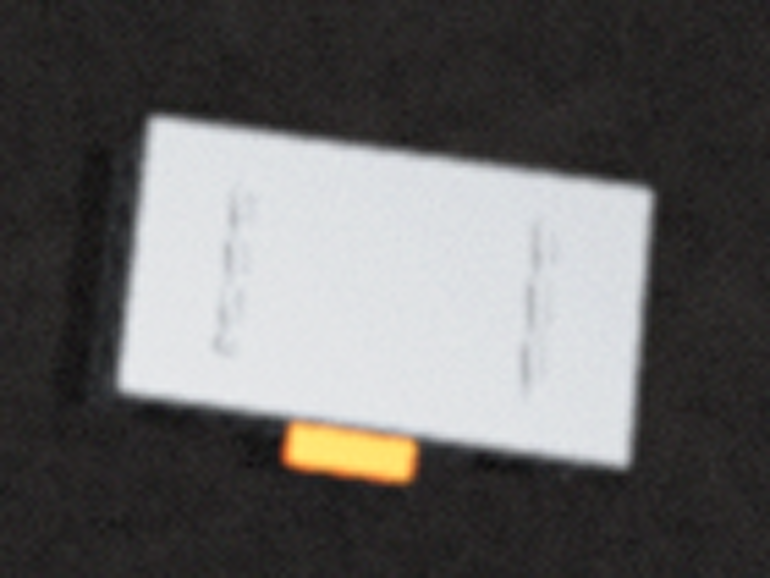

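The crop shows the lid top with corners at about (148,115), (655,188), (632,468) and (118,392). The tab's front edge runs from (283,465) to (410,484). I'll convert these at their known heights.

```bash
python3 - <<'E'
from h import *
np.set_printoptions(precision=4,suppress=True)
f=lambda a:np.array(a)/5.5+[380-.4,230-.4]
q=toplane("top",f([(148,115),(655,188),(632,468),(118,392)]),.088);print(q)
for i in range(4):
    d=q[(i+1)%4]-q[i];print(np.linalg.norm(d),np.degrees(np.arctan2(d[1],d[0])))
c=q.mean(0);print("case centre",c)
t=toplane("top",f([(283,465),(410,484)]),.055);d=t[1]-t[0];print(t,t.mean(0),np.linalg.norm(d),np.degrees(np.arctan2(d[1],d[0]))+90)
for yaw in(-5,-6,-7,-8):
    a=np.radians(yaw);ex=np.array([np.cos(a),np.sin(a),0]);ey=np.array([-ex[1],ex[0],0])
    print(yaw,"tab from case",(c-.125*ex)[:2])
s=get_state();R=cv2.Rodrigues(s["tool_rot"])[0];print(R)
E
```

```text
[[ 0.5537 -0.1858  0.088 ]
 [ 0.5237 -0.3864  0.088 ]
 [ 0.4133 -0.37    0.088 ]
 [ 0.4432 -0.1703  0.088 ]]
0.20285549257006702 -98.50295158104159
0.11164123524792294 171.56977453702953
0.20195967860476907 81.49356881133501
0.11163370163637394 -7.970437947459491
case centre [ 0.4835 -0.2781  0.088 ]
[[ 0.4161 -0.2407  0.055 ]
 [ 0.4085 -0.2914  0.055 ]] [ 0.4123 -0.2661  0.055 ] 0.05124188409798411 -8.56775441104169
-5 tab from case [ 0.359  -0.2672]
-6 tab from case [ 0.3592 -0.2651]
-7 tab from case [ 0.3594 -0.2629]
-8 tab from case [ 0.3597 -0.2607]
[[ 0.3772 -0.9261  0.    ]
 [-0.9261 -0.3772 -0.    ]
 [ 0.0001 -0.     -1.    ]]
```

```bash
python3 -m jog '[[0.1,0.1,-0.04,0.2],[0.25,0.25,-0.1,0.4],[0.4,0.4,-0.15,0.6],[0.6,0.6,-0.25,0.8],[0.75,0.8,-0.34,1.0]]' 0 20; python3 -c "
from station import get_state;print(get_state()['joint_pos'])"
```

```text
t: 2.28
eef_pos: [0.3775, -0.2973, 0.3251]
tool_rot: [3.08, -0.615, 0.003]
contact_force: [0.7, -0.1, -0.4]
grip_width: 0.0855
[-6.67016421e-01  2.34414403e-01 -3.91434600e-01  9.42808110e-01
  7.79400769e-05  1.29765125e+00]
```

```bash
python3 -m jog '[[0.03,0.03,0,0.2],[0.06,0.06,0,0.4],[0.1,0.09,0,0.6],[0.12,0.11,0,0.8],[0.14,0.12,0,1.0]]'; python3 -m jog '[[0,0,0,0.2],[0,0,0,0.4],[0,0,0,0.6],[0,0,0,0.8],[0,0,0,1.0]]';python3 -c "
from h import *
s=get_state();print(s['joint_pos'],s['eef_pos']);R=cv2.Rodrigues(s['tool_rot'])[0];print(np.degrees(np.arctan2(R[1,0],R[0,0])))"
```

```text
t: 2.9
eef_pos: [0.4128, -0.2669, 0.3251]
tool_rot: [3.08, 0.62, 0.003]
contact_force: [-0.7, -0.5, 0.6]
grip_width: 0.0857
t: 3.52
eef_pos: [0.4128, -0.267, 0.3251]
tool_rot: [-2.603, -1.758, -0.003]
contact_force: [0.3, 0.4, 0.4]
grip_width: 0.0854
[-0.57468347  0.25309709 -0.36522216  0.95222691  0.00207954 -0.19163978] [ 0.41281269 -0.26697171  0.3251356 ]
68.05326456583505
```

```bash
python3 -m jog '[[0,0,-0.1,0.15],[0,0,-0.2,0.3],[0,0,-0.3,0.3],[0,0,-0.3,0.3]]';python3 - <<'E'
from h import *
s=get_state();R=cv2.Rodrigues(s['tool_rot'])[0];print(s['eef_pos'],np.degrees(np.arctan2(R[1,0],R[0,0])))
a=vision.snapshot("side")[60:220,230:430];b=vision.snapshot("top")[230:390,360:560]
cv2.imwrite("pics/c.png",np.hstack([cv2.resize(x,(400,320),interpolation=2) for x in(a,b)])[:,:,::-1])
E
```

```text
t: 4.03
eef_pos: [0.4119, -0.2664, 0.2486]
tool_rot: [-2.375, -2.049, -0.001]
contact_force: [-0.7, -0.2, 0.2]
grip_width: 0.0852
[ 0.4118913  -0.26635019  0.24863981] 81.55280328977899
```

View pics/c.png

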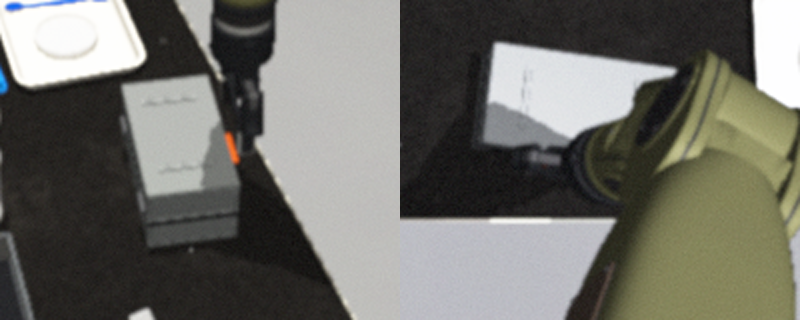

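The side picture shows the orange tab (about (233,148) in the left half) between the open fingers. Next I descend and grip.

```bash
python3 -m jog '[[0,-0.004,-0.07,0],[0,-0.004,-0.145,0],[0,-0.004,-0.145,0]]'; python3 -m jog '[[0,0,0,0],[0,0,0,0],[0,0,0,0],[0,0,0,0],[0,0,0,0]]' 255 40;python3 - <<'E'
from h import *
a=vision.snapshot("side")[60:220,230:430];b=vision.snapshot("top")[230:390,360:560]
cv2.imwrite("pics/d.png",np.hstack([cv2.resize(x,(400,320),interpolation=2) for x in(a,b)])[:,:,::-1])
E
```

```text
t: 4.5
eef_pos: [0.413, -0.268, 0.2145]
tool_rot: [-2.378, -2.051, -0.003]
contact_force: [0.1, -0.1, 0.2]
grip_width: 0.0853
t: 5.12
eef_pos: [0.4135, -0.2681, 0.216]
tool_rot: [2.379, 2.052, 0.005]
contact_force: [-1.1, 1.0, 7.3]
grip_width: 0.0485
```

View pics/d.png

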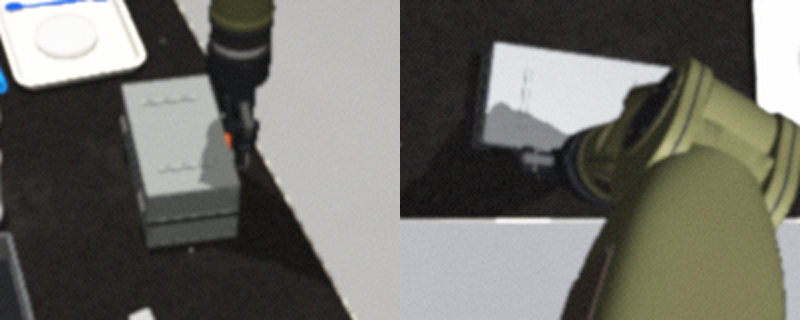

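Gripped at 48.5 mm, which matches the tab width. Now I compute the arc in move units.

```bash
python3 - <<'E'
import numpy as np
a=np.radians(-8.4)
for th in range(0,85,5):
    t=np.radians(th);x,z=-.1205,.006
    dx=x*np.cos(t)+z*np.sin(t)-x;dz=-x*np.sin(t)+z*np.cos(t)-z
    print(th,np.round(np.array([dx*np.cos(a),dx*np.sin(a),dz])/.25,3), np.round(np.array([dx*np.cos(a),dx*np.sin(a),dz])+[.4135,-.2681,.216],4))
E
```

```text
0 [ 0. -0.  0.] [ 0.4135 -0.2681  0.216 ]
5 [ 0.004 -0.001  0.042] [ 0.4145 -0.2682  0.2265]
10 [ 0.011 -0.002  0.083] [ 0.4163 -0.2685  0.2368]
15 [ 0.022 -0.003  0.124] [ 0.4191 -0.2689  0.247 ]
20 [ 0.037 -0.005  0.163] [ 0.4227 -0.2695  0.2569]
25 [ 0.055 -0.008  0.201] [ 0.4272 -0.2701  0.2664]
30 [ 0.076 -0.011  0.238] [ 0.4324 -0.2709  0.2754]
35 [ 0.1   -0.015  0.272] [ 0.4385 -0.2718  0.284 ]
40 [ 0.127 -0.019  0.304] [ 0.4452 -0.2728  0.2921]
45 [ 0.156 -0.023  0.334] [ 0.4526 -0.2739  0.2994]
50 [ 0.189 -0.028  0.361] [ 0.4606 -0.2751  0.3062]
55 [ 0.223 -0.033  0.385] [ 0.4692 -0.2763  0.3121]
60 [ 0.259 -0.038  0.405] [ 0.4782 -0.2777  0.3174]
65 [ 0.297 -0.044  0.423] [ 0.4877 -0.2791  0.3217]
70 [ 0.336 -0.05   0.437] [ 0.4975 -0.2805  0.3253]
75 [ 0.376 -0.056  0.448] [ 0.5076 -0.282   0.3279]
80 [ 0.417 -0.062  0.455] [ 0.5179 -0.2835  0.3297]
```

```bash
python3 -m jog '[[0.004,-0.001,0.042,0],[0.011,-0.002,0.083,0],[0.022,-0.003,0.124,0],[0.037,-0.005,0.163,0],[0.055,-0.008,0.201,0]]'; python3 - <<'E'
from h import *
a=vision.snapshot("side")[60:220,230:430];b=vision.snapshot("top")[230:390,360:560]
cv2.imwrite("pics/e.png",np.hstack([cv2.resize(x,(400,320),interpolation=2) for x in(a,b)])[:,:,::-1])
E
```

```text
t: 5.85
eef_pos: [0.4281, -0.2703, 0.267]
tool_rot: [2.377, 2.051, 0.007]
contact_force: [4.3, -0.6, -7.0]
grip_width: 0.0487
```

View pics/e.png

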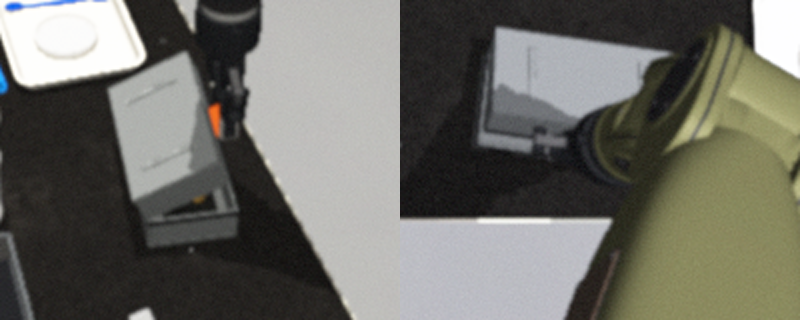

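The lid is opening with the tab held. Continuing the arc.

```bash
python3 -m jog '[[0.020,-0.003,0.035,0],[0.043,-0.007,0.068,0],[0.070,-0.011,0.1,0],[0.098,-0.015,0.13,0],[0.13,-0.02,0.157,0]]'; python3 - <<'E'
from h import *
a=vision.snapshot("side")[60:220,230:430];b=vision.snapshot("top")[230:390,360:560]
cv2.imwrite("pics/f.png",np.hstack([cv2.resize(x,(400,320),interpolation=2) for x in(a,b)])[:,:,::-1])
E
```

```text
t: 6.58
eef_pos: [0.4609, -0.2753, 0.3067]
tool_rot: [2.377, 2.052, 0.006]
contact_force: [2.7, -1.7, -7.9]
grip_width: 0.0482
```

View pics/f.png

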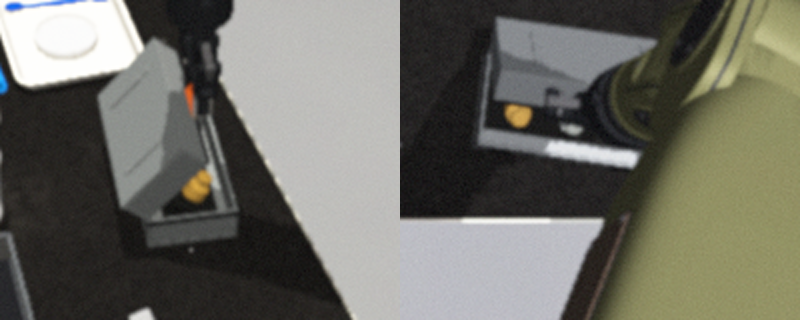

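The brass weight is in the left (+y) well. Continuing to about 72°.

```bash
python3 -m jog '[[0.033,-0.005,0.022,0],[0.069,-0.010,0.043,0],[0.107,-0.015,0.06,0],[0.146,-0.02,0.075,0],[0.165,-0.023,0.082,0]]'; python3 - <<'E'
from h import *
a=vision.snapshot("side")[60:220,230:430];b=vision.snapshot("top")[230:390,360:560]
cv2.imwrite("pics/g.png",np.hstack([cv2.resize(x,(400,320),interpolation=2) for x in(a,b)])[:,:,::-1])
E
```

```text
t: 7.3
eef_pos: [0.5034, -0.2815, 0.3284]
tool_rot: [2.375, 2.051, 0.007]
contact_force: [-1.8, -1.2, -1.6]
grip_width: 0.0478
```

View pics/g.png

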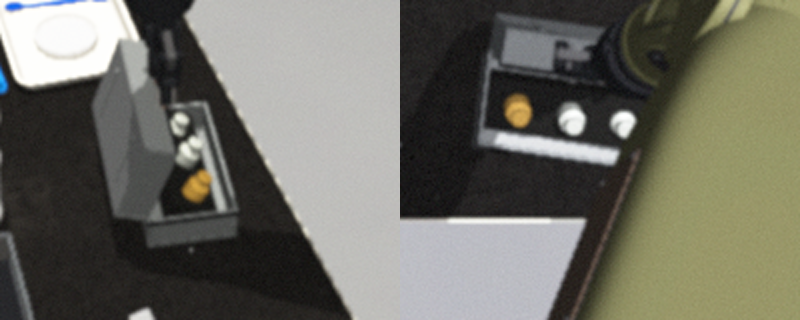

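The lid is past its balance point. I open the jaws and then rise.

```bash
python3 -m jog '[[0,0,0,0],[0,0,0,0],[0,0,0.02,0],[0,0,0.06,0],[-0.02,0,0.15,0]]' 0; python3 -m jog '[[-0.15,0,0.1,0],[-0.3,0.05,0.2,0],[-0.45,0.1,0.2,0],[-0.5,0.15,0.2,0],[-0.5,0.15,0.2,0]]'; python3 - <<'E'
from h import *
A=vision.snapshot("side");B=vision.snapshot("top")
cv2.imwrite("pics/h_side.png",A[:,:,::-1]);cv2.imwrite("pics/h_top.png",B[:,:,::-1])
a=A[60:220,230:430];b=B[210:370,360:560]
cv2.imwrite("pics/h.png",np.hstack([cv2.resize(x,(400,320),interpolation=2) for x in(a,b)])[:,:,::-1])
np.set_printoptions(precision=4,suppress=True)
for n,z in(("side",.03),("top",.03)):
  for l in("brass_weight","wells","lid_tab","case_hinge","steel_weight","short_weight"):
    print(n,l,[(r["conf"],r["centre"],toplane(n,r["centre"],z)) for r in vision.landmark_of(n,l)[:2]])
E
```

```text
t: 8.02
eef_pos: [0.4982, -0.2812, 0.366]
tool_rot: [2.375, 2.052, 0.007]
contact_force: [0.4, -0.7, 0.3]
grip_width: 0.0854
t: 8.65
eef_pos: [0.3728, -0.2432, 0.4165]
tool_rot: [2.374, 2.052, 0.008]
contact_force: [-0.3, -0.5, -0.4]
grip_width: 0.0854
side brass_weight [(0.51, [324.1, 162.1], array([[ 0.4915, -0.2141,  0.03  ]]))]
side wells [(0.92, [320.9, 137.7], array([[ 0.4708, -0.2982,  0.03  ]]))]
side lid_tab [(0.83, [283.4, 101.1], array([[ 0.5201, -0.4648,  0.03  ]])), (0.67, [316.0, 128.2], array([[ 0.4713, -0.3357,  0.03  ]]))]
side case_hinge [(0.94, [297.4, 141.6], array([[ 0.5316, -0.3036,  0.03  ]]))]
side steel_weight [(0.71, [320.8, 143.3], array([[ 0.4777, -0.279 ,  0.03  ]])), (0.4, [436.9, 354.3], array([[0.4555, 0.3361, 0.03  ]]))]
side short_weight [(0.39, [311.7, 130.6], array([[ 0.4846, -0.3306,  0.03  ]]))]
top brass_weight [(0.65, [417.9, 282.3], array([[ 0.4896, -0.2189,  0.03  ]]))]
top wells [(0.88, [441.9, 285.7], array([[ 0.4817, -0.2734,  0.03  ]]))]
top lid_tab [(0.88, [462.6, 237.0], array([[ 0.5951, -0.3267,  0.03  ]]))]
top case_hinge [(0.81, [449.5, 259.3], array([[ 0.5427, -0.2937,  0.03  ]]))]
top steel_weight [(0.61, [446.1, 283.2], array([[ 0.4874, -0.2832,  0.03  ]]))]
top short_weight [(0.64, [468.9, 289.1], array([[ 0.4738, -0.3345,  0.03  ]]))]
```

View pics/h.png

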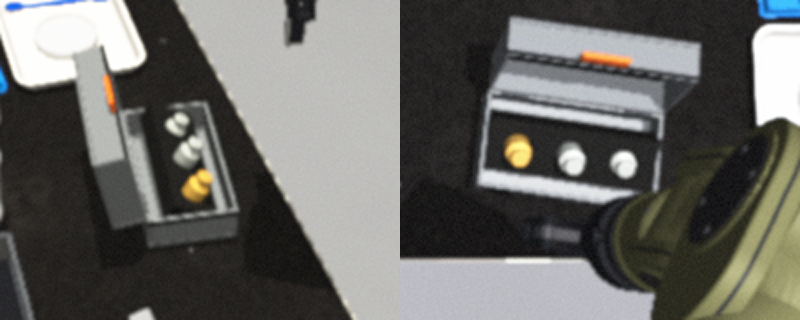

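The lid rests fully back, with the brass weight in the left well and the steel weights in the middle and right wells. Next I triangulate the brass weight.

```bash
python3 - <<'E'
from h import *
np.set_printoptions(precision=4,suppress=True)
print("wells",tri((320.9,137.7),(441.9,285.7)));print("foot",tri((324.1,162.1),(417.9,282.3)))
print("steel foot",tri((320.8,143.3),(446.1,283.2)))
cs={}
for n in("side","top"):
    im=cv2.imread(f"pics/h_{n}.png");h=cv2.cvtColor(im,cv2.COLOR_BGR2HSV)
    m=cv2.inRange(h,(12,100,80),(32,255,255));m2=np.zeros_like(m)
    w=(slice(130,190),slice(300,350)) if n=="side" else (slice(260,310),slice(400,435))
    m2[w]=m[w];ys,xs=np.nonzero(m2);print(n,len(xs),xs.mean(),ys.mean(),xs.min(),xs.max(),ys.min(),ys.max());cs[n]=(xs.mean(),ys.mean())
    r=vision.trace(n,"brass_weight");print([(d["conf"],d["centre"],d["mask"].sum()) for d in r])
print("vis centre",tri(cs["side"],cs["top"]))
# model: candidate mouth point on case frame; project axis points
C=np.array([.4835,-.2781,0]);a=np.radians(-8.4);ex=np.array([np.cos(a),np.sin(a),0]);ey=np.array([-ex[1],ex[0],0]);ez=np.array([0,0,1])
ax=-.5*ex+.866*ez
for P in(tri((320.9,137.7),(441.9,285.7)),):
    d=P-C;print("wells in case",d@ex,d@ey,d[2])
import itertools
A,B=[cv2.imread(f"pics/h_{n}.png") for n in("side","top")]
out=[]
for n,w in(("side",(285,120)),("top",(395,255))):
    im=cv2.imread(f"pics/h_{n}.png");out.append(cv2.resize(im[w[1]:w[1]+60,w[0]:w[0]+80],None,fx=5,fy=5,interpolation=2))
cv2.imwrite("pics/i.png",np.hstack(out))
E
```

```text
wells [ 0.4803 -0.2675  0.0596]
foot [ 0.4898 -0.2197  0.0242]
steel foot [ 0.4821 -0.2794  0.0328]
side 186 328.0483870967742 152.59139784946237 320 335 144 160
[(0.42, [328.9, 153.0], np.int64(156))]
top 202 418.7920792079208 284.9207920792079 412 426 277 293
[(0.53, [470.8, 293.7], np.int64(137)), (0.45, [417.7, 286.8], np.int64(142))]
vis centre [ 0.481  -0.2157  0.0575]
wells in case -0.0047504196313199855 0.009993417196165772 0.05956048379164715
```

View pics/i.png

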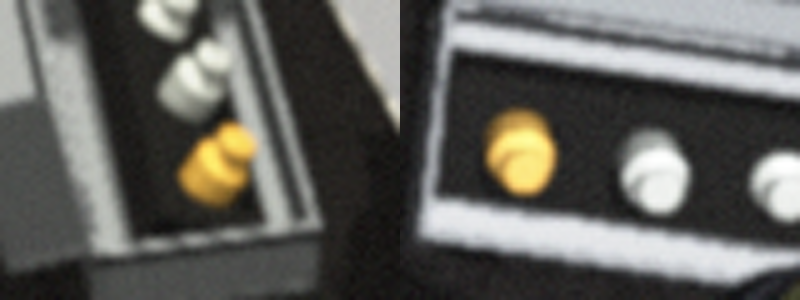

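The crop shows the brass head leaning to the front, at about (332,148) in the side view and (420,290) in the top view. I'll fit a weight model to the silhouette in both views.

```bash
python3 - <<'E'
from h import *
from scipy.optimize import least_squares, minimize
np.set_printoptions(precision=4,suppress=True)
C=np.array([.4835,-.2781,0]);a=np.radians(-8.4);ex=np.array([np.cos(a),np.sin(a),0]);ey=np.array([-ex[1],ex[0],0]);ez=np.array([0,0,1])
ax=-.5*ex+.866*ez;u=.866*ex+.5*ez
th=np.linspace(0,2*np.pi,40,endpoint=False)
pts=lambda M:np.concatenate([M+(L-.016)*ax+r*(np.cos(th)[:,None]*u+np.sin(th)[:,None]*ey) for L,r in((.016,.014),(.03,.014))]),
def parts(M):
    c=lambda L,r:M+(L-.016)*ax+r*(np.cos(th)[:,None]*u+np.sin(th)[:,None]*ey)
    return [np.r_[c(.016,.014),c(.03,.014)],np.r_[c(.03,.006),c(.038,.006)],np.r_[c(.038,.01),c(.046,.01)]]
S=4;W={"side":(295,120,60,60),"top":(390,255,60,60)};obs={}
for n in W:
    x,y,w,h=W[n];im=cv2.imread(f"pics/h_{n}.png")[y:y+h,x:x+w]
    im=cv2.resize(im,None,fx=S,fy=S,interpolation=cv2.INTER_CUBIC);hs=cv2.cvtColor(im,cv2.COLOR_BGR2HSV)
    obs[n]=cv2.inRange(hs,(10,100,60),(34,255,255))
def render(n,M):
    x,y,w,h=W[n];m=np.zeros((h*S,w*S),np.uint8)
    for p in parts(M):
        q=((proj(n,p)-[x,y]+.5)*S-.5).astype(np.float32);cv2.fillConvexPoly(m,cv2.convexHull(q).round().astype(np.int32),255)
    return m
def cost(M): return sum((render(n,M)!=obs[n]).sum() for n in W)
best=None
for x in np.arange(-.03,.021,.005):
  for z in np.arange(.02,.06,.005):
    for y in(.05,.055,.06,.065,.07):
      M=C+x*ex+y*ey+z*ez;c=cost(M)
      if best is None or c<best[0]: best=(c,M)
r=minimize(cost,best[1],method="Nelder-Mead",options=dict(initial_simplex=best[1]+.003*np.r_[[[0,0,0]],np.eye(3)]))
M=r.x;print(best[0],r.fun,{n:(obs[n]>0).sum() for n in W});d=M-C
print("mouth",M,"in case",d@ex,d@ey,d[2]);print("foot",M-.016*ax,"head top",M+.03*ax)
mid=M-.06*ey;print("mid mouth proj",proj("side",mid),proj("top",mid))
out=[]
for n in W:
    v=np.dstack([obs[n],render(n,M),0*obs[n]]);out.append(v)
cv2.imwrite("pics/j.png",np.hstack(out))
E
```

```text
Traceback (most recent call last):
  File "h.py", line 11, in proj
    K,R,t=cam(n); return cv2.projectPoints(np.atleast_2d(P).astype(float),cv2.Rodrigues(R)[0],t,K,None)[0].reshape(-1,2)
          ~~~^^^
  File "h.py", line 4, in cam
    c=vision.camera_info(n); K=np.array([[c["fx"],0,c["cx"]],[0,c["fy"],c["cy"]],[0,0,1.]])
ValueError: time passes only in moves, steps and waits
```

Too many calls to camera_info in one script, so I'll cache the calibration.

```bash
sed -i '1i import functools' h.py; sed -i 's/^def cam(n):/@functools.lru_cache(None)\ndef cam(n):/' h.py
cat > fit.py <<'E'
from h import *
from scipy.optimize import minimize
np.set_printoptions(precision=4,suppress=True)
C=np.array([.4835,-.2781,0]);a=np.radians(-8.4);ex=np.array([np.cos(a),np.sin(a),0]);ey=np.array([-ex[1],ex[0],0]);ez=np.array([0,0,1])
ax=-.5*ex+.866*ez;u=.866*ex+.5*ez
th=np.linspace(0,2*np.pi,40,endpoint=False)
def parts(M):
    c=lambda L,r:M+(L-.016)*ax+r*(np.cos(th)[:,None]*u+np.sin(th)[:,None]*ey)
    return [np.r_[c(.016,.014),c(.03,.014)],np.r_[c(.03,.006),c(.038,.006)],np.r_[c(.038,.01),c(.046,.01)]]
S=4;W={"side":(295,120,60,60),"top":(390,255,60,60)};obs={}
for n in W:
    x,y,w,h=W[n];im=cv2.imread(f"pics/h_{n}.png")[y:y+h,x:x+w]
    im=cv2.resize(im,None,fx=S,fy=S,interpolation=cv2.INTER_CUBIC);hs=cv2.cvtColor(im,cv2.COLOR_BGR2HSV)
    obs[n]=cv2.inRange(hs,(10,100,60),(34,255,255))
def render(n,M):
    x,y,w,h=W[n];m=np.zeros((h*S,w*S),np.uint8)
    for p in parts(M):
        q=((proj(n,p)-[x,y]+.5)*S-.5).astype(np.float32);cv2.fillConvexPoly(m,cv2.convexHull(q).round().astype(np.int32),255)
    return m
def cost(M): return sum((render(n,M)!=obs[n]).sum() for n in W)
best=None
for x in np.arange(-.03,.021,.005):
  for z in np.arange(.02,.06,.005):
    for y in(.05,.055,.06,.065,.07):
      M=C+x*ex+y*ey+z*ez;c=cost(M)
      if best is None or c<best[0]: best=(c,M)
r=minimize(cost,best[1],method="Nelder-Mead",options=dict(initial_simplex=best[1]+.003*np.r_[[[0,0,0]],np.eye(3)]))
M=r.x;print(best[0],r.fun,{n:(obs[n]>0).sum() for n in W});d=M-C
print("mouth",M,"in case",d@ex,d@ey,d[2]);print("foot",M-.016*ax,"head top",M+.03*ax)
mid=M-.06*ey;print("mid mouth proj",proj("side",mid),proj("top",mid))
cv2.imwrite("pics/j.png",np.hstack([np.dstack([obs[n],render(n,M),0*obs[n]]) for n in W]))
E
python3 fit.py
```

```text
1584 1526.0 {'side': np.int64(3154), 'top': np.int64(3477)}
mouth [ 0.4876 -0.2166  0.0475] in case -0.0049244999862060705 0.06148529636890167 0.047458333333333345
foot [ 0.4955 -0.2177  0.0336] head top [ 0.4728 -0.2144  0.0734]
mid mouth proj [[320.8237 139.1026]] [[444.8372 286.1758]]
```

View pics/j.png

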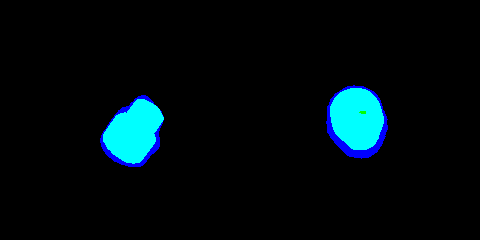

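The fit is good: mouth at about (0.488,-0.217,0.047), 61 mm from the case centre along y, against 60 mm expected. I move above it with the jaws at about 42 mm.

```bash
python3 -m jog '[[0.1,0.03,0,0],[0.22,0.06,-0.1,0],[0.34,0.09,-0.25,0],[0.428,0.111,-0.4,0],[0.428,0.111,-0.5,0]]' 130 20; python3 -m jog '[[0,0,0,0],[0,0,0,0]]'; python3 - <<'E'
from h import *
s=get_state();R=cv2.Rodrigues(s['tool_rot'])[0];print(s['eef_pos'],np.degrees(np.arctan2(R[1,0],R[0,0])),s["contact_force"])
A=vision.snapshot("side");B=vision.snapshot("top")
a=A[90:210,260:410];b=B[210:330,370:520]
cv2.imwrite("pics/k.png",np.hstack([cv2.resize(x,(400,320),interpolation=2) for x in(a,b)])[:,:,::-1])
E
```

```text
t: 10.07
eef_pos: [0.4814, -0.2155, 0.2891]
tool_rot: [2.374, 2.054, 0.007]
contact_force: [-0.7, -0.2, -0.7]
grip_width: 0.0418
t: 10.32
eef_pos: [0.4816, -0.2157, 0.2899]
tool_rot: [2.374, 2.054, 0.007]
contact_force: [0.3, 0.7, 0.3]
grip_width: 0.0415
[ 0.4816083  -0.21569639  0.28991581] 81.73692981679328 [0.34557233 0.72312406 0.3239585 ]
```

View pics/k.png

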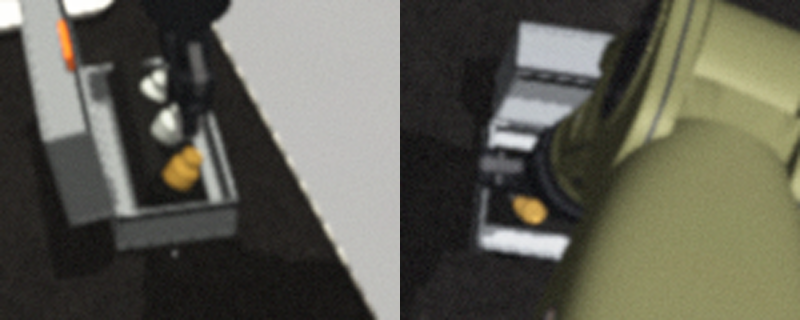

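```bash
python3 -m jog '[[-0.006,0,-0.08,0],[-0.006,0,-0.16,0],[-0.006,0,-0.2,0],[-0.006,0,-0.2,0]]'; python3 - <<'E'
from h import *
s=get_state();print(s['eef_pos'],s["contact_force"])
A=vision.snapshot("side");B=vision.snapshot("top")
a=A[110:190,280:380];b=B[240:320,380:480]
cv2.imwrite("pics/l.png",np.hstack([cv2.resize(x,(400,320),interpolation=2) for x in(a,b)])[:,:,::-1])
E
```

```text
t: 10.92
eef_pos: [0.4802, -0.216, 0.2408]
tool_rot: [2.373, 2.052, 0.008]
contact_force: [-0.6, 0.5, 0.2]
grip_width: 0.042
[ 0.48018009 -0.21599844  0.24081945] [-0.58547799  0.46532369  0.1889501 ]
```

View pics/l.png

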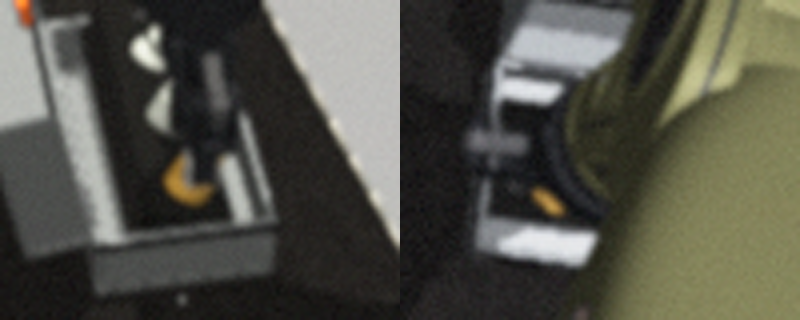

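```bash
python3 -m jog '[[0,0,-0.02,0],[0,0,-0.036,0],[0,0,-0.036,0]]'; python3 -m jog '[[0,0,-0.008,0],[0,0,-0.016,0],[0,0,-0.016,0]]'
```

```text
t: 11.4
eef_pos: [0.4805, -0.2161, 0.2322]
tool_rot: [2.372, 2.052, 0.009]
contact_force: [0.3, 0.1, 0.2]
grip_width: 0.0423
t: 11.78
eef_pos: [0.4804, -0.216, 0.2279]
tool_rot: [2.373, 2.052, 0.008]
contact_force: [0.1, 0.4, 0.6]
grip_width: 0.0424
```

```bash
python3 -m jog '[[0,0,-0.008,0],[0,0,-0.016,0],[0,0,-0.016,0]]'; python3 - <<'E'
from h import *
s=get_state();print(s['eef_pos'],s["contact_force"])
A=vision.snapshot("side");B=vision.snapshot("top")
a=A[110:190,280:380];b=B[240:320,380:480]
cv2.imwrite("pics/m.png",np.hstack([cv2.resize(x,(400,320),interpolation=2) for x in(a,b)])[:,:,::-1])
c=s['eef_pos'];a=np.radians(-8.4);ex=np.array([np.cos(a),np.sin(a),0]);ey=np.array([-ex[1],ex[0],0])
for k in(-.011,0,.011): print((proj("side",c+k*ex+.021*ey+[0,0,-.173])-[280,110])*4, (proj("side",c+k*ex+.033*ey+[0,0,-.173])-[280,110])*4)
E
```

```text
t: 12.15
eef_pos: [0.4803, -0.2159, 0.2237]
tool_rot: [2.373, 2.053, 0.008]
contact_force: [0.2, 0.4, -0.6]
grip_width: 0.0415
[ 0.48026187 -0.21592083  0.22371582] [ 0.22283731  0.39925262 -0.62522325]
[[218.00346739 200.11708368]] [[221.97508123 214.24708415]]
[[200.02831154 202.42753753]] [[203.90902285 216.58229579]]
[[182.0211925 204.7420998]] [[185.8106707 218.9216817]]
```

View pics/m.png

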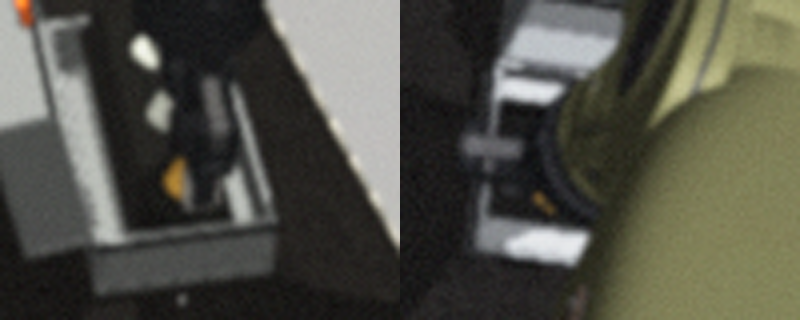

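The finger tips are at z of about 0.051 as computed, beside the brass body. I close with 30 N.

```bash
python3 -m jog '[[0,0,0,0],[0,0,0,0],[0,0,0,0],[0,0,0,0]]' 255 30
```

```text
t: 12.75
eef_pos: [0.4804, -0.2162, 0.2242]
tool_rot: [2.372, 2.052, 0.008]
contact_force: [-0.5, -1.5, 3.1]
grip_width: 0.0258
```

```bash
python3 -m jog '[[-0.010,0.0015,0.017,0],[-0.020,0.003,0.035,0],[-0.030,0.0045,0.052,0],[-0.040,0.006,0.07,0],[-0.050,0.0075,0.087,0]]'; python3 - <<'E'
from h import *
A=vision.snapshot("side");B=vision.snapshot("top")
a=A[110:190,280:380];b=B[240:320,380:480]
cv2.imwrite("pics/n.png",np.hstack([cv2.resize(x,(400,320),interpolation=2) for x in(a,b)])[:,:,::-1])
E
```

```text
t: 13.38
eef_pos: [0.4675, -0.2142, 0.2461]
tool_rot: [2.373, 2.052, 0.008]
contact_force: [-0.4, 0.4, -2.7]
grip_width: 0.0257
```

View pics/n.png

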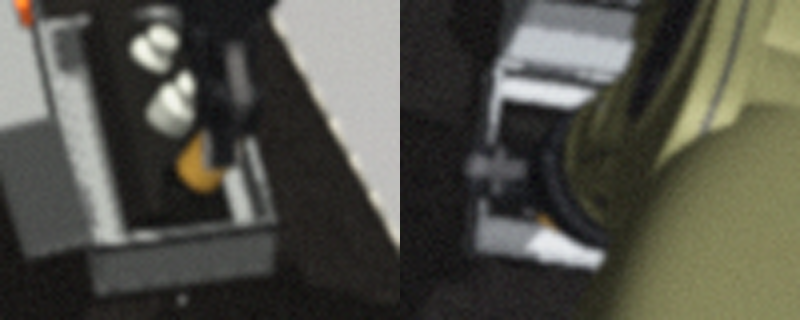

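It is out, and the force is about its weight. I raise it and look again.

```bash
python3 -m jog '[[-0.02,0.01,0.1,0],[-0.03,0.03,0.2,0],[-0.03,0.06,0.35,0],[-0.03,0.1,0.4,0],[-0.03,0.15,0.4,0]]'; python3 - <<'E'
from h import *
np.set_printoptions(precision=4,suppress=True)
print(get_state()["joint_pos"])
A=vision.snapshot("side");B=vision.snapshot("top")
cv2.imwrite("pics/o_side.png",A[:,:,::-1]);cv2.imwrite("pics/o_top.png",B[:,:,::-1])
a=A[60:180,290:440];b=A[210:330,290:440]
cv2.imwrite("pics/o.png",np.hstack([cv2.resize(x,(400,320),interpolation=2) for x in(a,b)])[:,:,::-1])
for n in("side","top"):
    for r in vision.landmark_of(n,"pan")[:1]: print(n,r["conf"],r["centre"],toplane(n,r["centre"],.0345))
    for r in vision.trace(n,"pan")[:2]: print(n,"tr",r["conf"],r["centre"],r["mask"].sum())
b=B[225:330,235:325];cv2.imwrite("pics/p.png",cv2.resize(b,None,fx=5.5,fy=5.5,interpolation=2)[:,:,::-1])
E
```

```text
t: 14.1
eef_pos: [0.4604, -0.1763, 0.3467]
tool_rot: [2.371, 2.05, 0.01]
contact_force: [0.2, 0.2, -2.8]
grip_width: 0.0253
[-0.3663  0.2353 -0.3291  0.9975  0.0021 -0.2213]
side 0.63 [354.6, 263.4] [[0.53   0.093  0.0345]]
side tr 0.76 [361.7, 263.5] 5357
side tr 0.54 [307.8, 143.4] 4467
top 0.56 [279.6, 265.7] [[0.528  0.0985 0.0345]]
top tr 0.66 [278.4, 264.2] 6472
```

View pics/o.png

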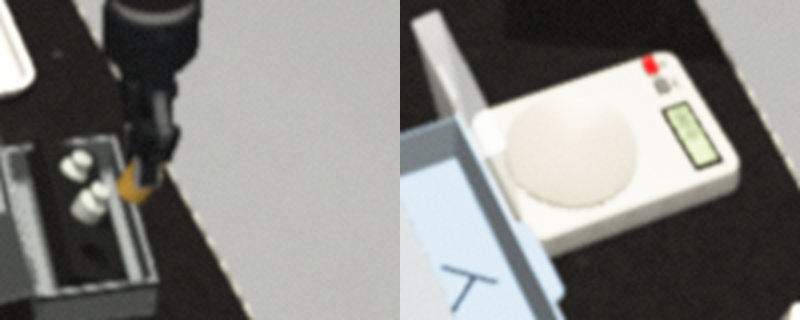

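View pics/p.png

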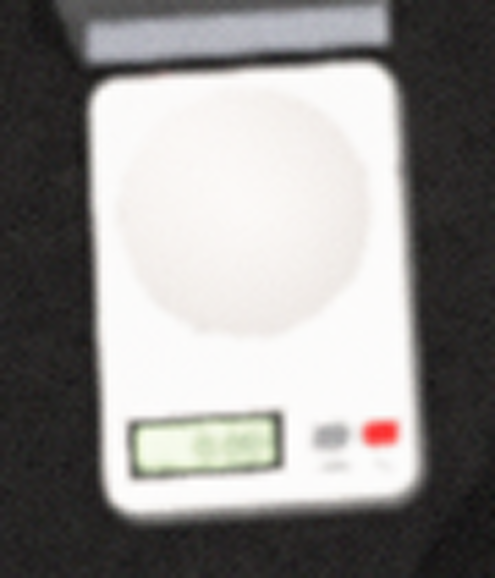

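The weight still leans by about 30° in the jaws. The pan's centre is at (279.6,263.6) in the top view and (354,266) in the side view.

```bash
python3 - <<'E'
from h import *
np.set_printoptions(precision=4,suppress=True)
print(toplane("top",(279.2,263.2),.0345),toplane("side",(353.5,266),.0345),tri((353.5,266),(279.2,263.2)))
# balance outline in top crop: front corners etc at z .035
q=toplane("top",np.array([(88,62),(402,60),(425,510),(100,522)])/5.5+[234.6,224.6],.035);print(q,q.mean(0))
# pan edges
e=toplane("top",np.array([(118,213),(372,213),(246,88),(246,338)])/5.5+[234.6,224.6],.0345);print(e)
# held weight in side/top: yellow bbox
for n in("side",):
    im=cv2.imread(f"pics/o_{n}.png");m=cv2.inRange(cv2.cvtColor(im,cv2.COLOR_BGR2HSV),(12,100,60),(32,255,255));m[:, :300]=0;m[:,400:]=0;m[:100]=0;m[170:]=0
    ys,xs=np.nonzero(m);print(len(xs),xs.min(),xs.max(),ys.min(),ys.max())
    a=np.radians(-8.4);ex=np.array([np.cos(a),np.sin(a),0]);ey=np.array([-ex[1],ex[0],0]);ez=np.array([0,0,1])
    T=np.array([.4604,-.1763,.3467]);f=T+.0151*ex-.1906*ez
    th=np.linspace(0,2*np.pi,40)
    for tilt in(0,15,30):
        c,s=np.cos(np.radians(tilt)),np.sin(np.radians(tilt));A=-s*ex+c*ez;U=c*ex+s*ez
        g=T-.0125*0*ex+( -.1906+.0217)*ez+.0026*ex
        f=g-.025*A;pr=proj(n,f+.014*(np.cos(th)[:,None]*U+np.sin(th)[:,None]*ey));print(tilt,pr.min(0),pr.max(0))
im=cv2.imread("pics/o_side.png")[110:150,325:365];cv2.imwrite("pics/q.png",cv2.resize(im,None,fx=12,fy=12,interpolation=2))
E
```

```text
[[0.5338 0.0995 0.0345]] [[0.5346 0.0985 0.0345]] [0.5343 0.0991 0.0351]
[[0.5982 0.1671 0.035 ]
 [0.5986 0.034  0.035 ]
 [0.4102 0.024  0.035 ]
 [0.4055 0.1575 0.035 ]] [0.5031 0.0956 0.035 ]
[[0.5336 0.153  0.0345]
 [0.5334 0.0464 0.0345]
 [0.5869 0.0999 0.0345]
 [0.4811 0.0985 0.0345]]
105 334 346 120 136
0 [335.9791 127.8767] [348.4022 136.3798]
15 [333.4168 127.9732] [345.3424 136.4043]
30 [331.4442 127.1717] [342.1222 136.202 ]
```

View pics/q.png

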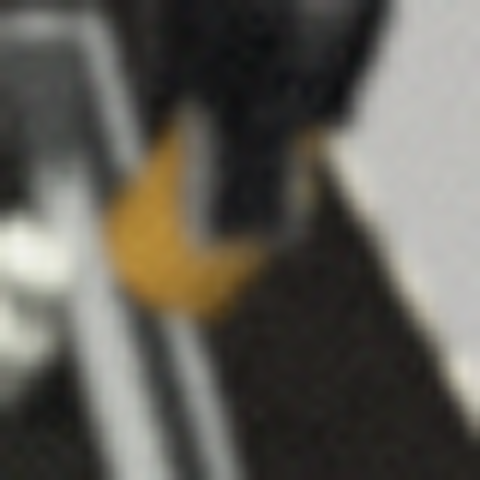

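```bash
python3 -m jog '[[0.03,0.08,0,0],[0.06,0.24,0,0],[0.1,0.42,0,0],[0.13,0.6,0,0],[0.16,0.75,0,0]]'; python3 -m jog '[[0.02,0.12,-0.03,0],[0.04,0.24,-0.1,0],[0.05,0.33,-0.18,0],[0.05,0.36,-0.25,0],[0.05,0.36,-0.28,0]]'
```

```text
t: 15.02
eef_pos: [0.5, 0.0121, 0.3446]
tool_rot: [2.374, 2.053, 0.005]
contact_force: [1.3, -0.7, -2.5]
grip_width: 0.0257
t: 15.65
eef_pos: [0.512, 0.1023, 0.2729]
tool_rot: [2.374, 2.055, 0.001]
contact_force: [0.7, -0.2, -2.1]
grip_width: 0.0258
```

```bash
python3 -m jog '[[0.003,-0.004,-0.05,0],[0.003,-0.004,-0.09,0],[0.003,-0.004,-0.12,0],[0.003,-0.004,-0.12,0]]'; python3 - <<'E'
from h import *
s=get_state();print(s['eef_pos'],s["contact_force"])
A=vision.snapshot("side");B=vision.snapshot("top")
a=A[210:290,310:410];b=B[220:300,230:330]
cv2.imwrite("pics/r.png",np.hstack([cv2.resize(x,(400,320),interpolation=2) for x in(a,b)])[:,:,::-1])
E
```

```text
t: 16.15
eef_pos: [0.5125, 0.1009, 0.2424]
tool_rot: [2.375, 2.055, -0.001]
contact_force: [-0.3, -0.5, -2.2]
grip_width: 0.0256
[0.51250856 0.10094807 0.24240526] [-0.27354755 -0.4522781  -2.19603591]
```

View pics/r.png

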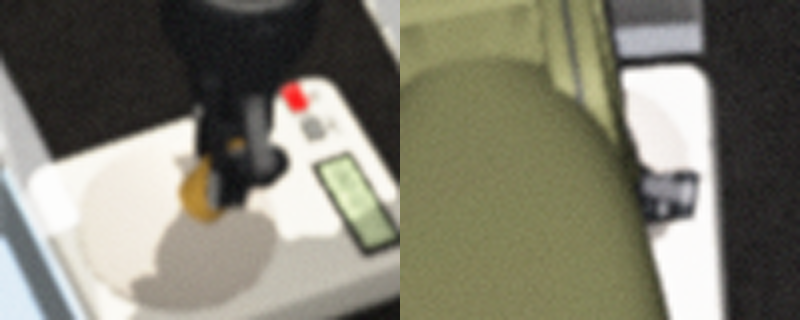

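The weight is tilted just above the pan. I lower it in small steps and watch the force.

```bash
python3 -m jog '[[0,0,-0.01,0],[0,0,-0.02,0],[0,0,-0.02,0]]' - 20; python3 -m jog '[[0,0,-0.008,0],[0,0,-0.012,0],[0,0,-0.012,0]]'
```

```text
t: 16.62
eef_pos: [0.5128, 0.1012, 0.238]
tool_rot: [2.374, 2.055, 0.001]
contact_force: [-0.0, -0.0, -2.2]
grip_width: 0.0253
t: 17.0
eef_pos: [0.5128, 0.1012, 0.2349]
tool_rot: [2.374, 2.055, 0.001]
contact_force: [-0.4, -0.2, -2.7]
grip_width: 0.0257
```

```bash
python3 -m jog '[[0,0,-0.005,0],[0,0,-0.008,0],[0,0,-0.008,0]]'
```

```text
t: 17.38
eef_pos: [0.5133, 0.1012, 0.2342]
tool_rot: [2.373, 2.054, 0.003]
contact_force: [-2.2, -0.3, 7.0]
grip_width: 0.0254
```

```bash
python3 -m jog '[[0.007,-0.001,-0.003,0],[0.014,-0.002,-0.004,0],[0.021,-0.003,-0.005,0],[0.028,-0.004,-0.006,0],[0.028,-0.004,-0.006,0]]'; python3 - <<'E'
from h import *
A=vision.snapshot("side")
a=A[210:290,310:410]
cv2.imwrite("pics/s.png",cv2.resize(a,(600,480),interpolation=2)[:,:,::-1])
E
```

```text
t: 18.0
eef_pos: [0.5205, 0.1002, 0.2337]
tool_rot: [2.373, 2.053, 0.005]
contact_force: [-2.3, -0.0, 6.3]
grip_width: 0.0255
```

View pics/s.png

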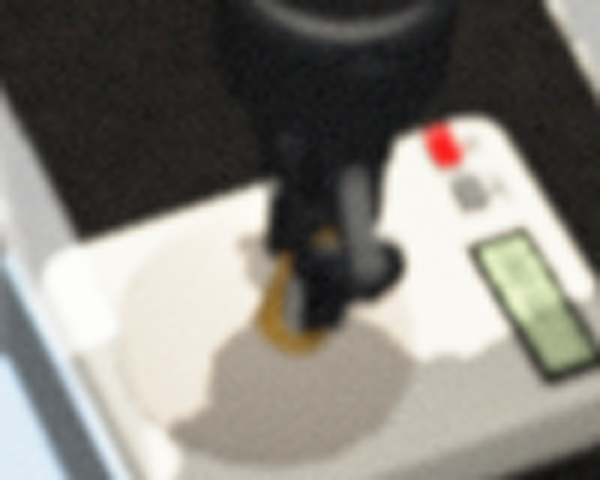

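The weight appears to be turning upright. I continue.

```bash
python3 -m jog '[[0.007,-0.001,-0.004,0],[0.014,-0.002,-0.007,0],[0.021,-0.003,-0.011,0],[0.028,-0.004,-0.015,0],[0.028,-0.004,-0.015,0]]'; python3 - <<'E'
from h import *
A=vision.snapshot("side")
a=A[210:290,310:410]
cv2.imwrite("pics/t.png",cv2.resize(a,(600,480),interpolation=2)[:,:,::-1])
E
```

```text
t: 18.68
eef_pos: [0.528, 0.0989, 0.2316]
tool_rot: [2.372, 2.051, 0.006]
contact_force: [-3.4, -2.8, 11.6]
grip_width: 0.0255
```

View pics/t.png

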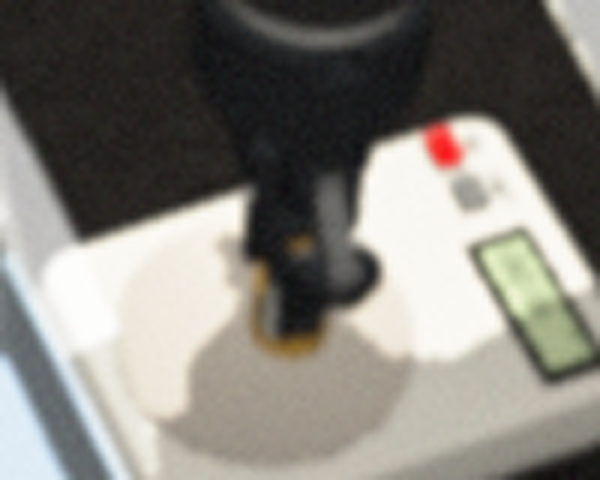

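The weight is nearly upright, with its foot edge unmoved near (290,350). I release it.

```bash
python3 -m jog '[[0,0,0,0],[0,0,0,0]]'; python3 -m jog '[[0,0,0,0],[0,0,0,0],[0,0,0,0],[0,0,0,0]]' 90; python3 - <<'E'
from h import *
A=vision.snapshot("side")
a=A[210:290,310:410]
cv2.imwrite("pics/u.png",cv2.resize(a,(600,480),interpolation=2)[:,:,::-1])
E
```

```text
t: 18.98
eef_pos: [0.5282, 0.0988, 0.2319]
tool_rot: [2.371, 2.051, 0.008]
contact_force: [-0.9, -0.2, 4.2]
grip_width: 0.0258
t: 19.48
eef_pos: [0.5282, 0.0989, 0.2318]
tool_rot: [2.371, 2.051, 0.007]
contact_force: [-0.4, 0.4, 0.4]
grip_width: 0.0553
```

View pics/u.png

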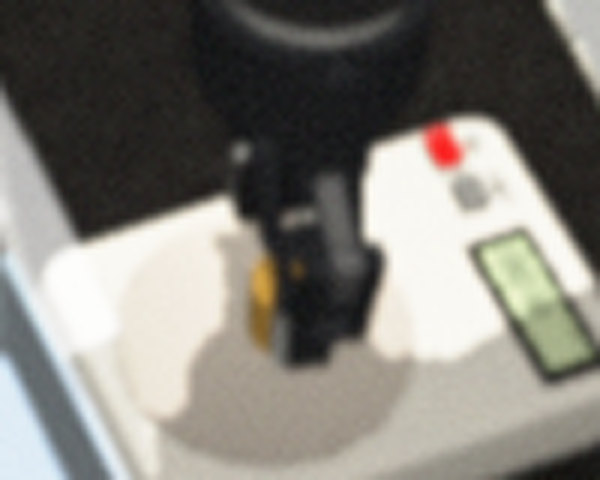

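Released without contact. I rise straight up and retreat.

```bash
python3 -m jog '[[0,0,0.06,0],[0,0,0.16,0],[0,0,0.3,0],[0,0,0.45,0],[0,0,0.55,0]]'; python3 -m jog '[[-0.1,-0.15,0,0],[-0.25,-0.35,0,0],[-0.4,-0.55,0,0],[-0.5,-0.75,0,0],[-0.5,-0.85,0,0]]'; python3 - <<'E'
from h import *
np.set_printoptions(precision=4,suppress=True)
A=vision.snapshot("side");B=vision.snapshot("top")
cv2.imwrite("pics/v_side.png",A[:,:,::-1]);cv2.imwrite("pics/v_top.png",B[:,:,::-1])
a=A[210:290,310:410];b=B[220:300,230:330]
cv2.imwrite("pics/w.png",np.hstack([cv2.resize(x,(400,320),interpolation=2) for x in(a,b)])[:,:,::-1])
P={}
for n in("side","top"):
    for r in vision.landmark_of(n,"brass_weight")[:1]: P[n]=r["centre"];print(n,r["conf"],r["centre"],toplane(n,r["centre"],.0345))
if len(P)==2: print(tri(P["side"],P["top"]))
th=np.linspace(0,2*np.pi,60)
for n in("side","top"):
    im=cv2.imread(f"pics/v_{n}.png");m=cv2.inRange(cv2.cvtColor(im,cv2.COLOR_BGR2HSV),(10,90,60),(32,255,255))
    w=(slice(230,280),slice(330,380)) if n=="side" else (slice(240,290),slice(255,310))
    k=np.zeros_like(m);k[w]=m[w];ys,xs=np.nonzero(k);print(n,len(xs),xs.min(),xs.max(),ys.min(),ys.max(),xs.mean(),ys.mean())
    for x in(.53,.535):
        c=np.concatenate([np.c_[x+r*np.cos(th),.099+r*np.sin(th),np.full(60,.0345+h)] for r,h in((.014,0),(.014,.03),(.01,.038),(.01,.046))])
        q=proj(n,c);print("model",x,q.min(0),q.max(0))
E
```

```text
t: 20.15
eef_pos: [0.5285, 0.0989, 0.3725]
tool_rot: [2.37, 2.05, 0.012]
contact_force: [0.6, 0.6, -1.4]
grip_width: 0.0553
t: 20.78
eef_pos: [0.4012, -0.1151, 0.3737]
tool_rot: [2.372, 2.046, 0.012]
contact_force: [0.5, -0.5, 0.2]
grip_width: 0.0549
side 0.63 [358.5, 263.8] [[0.5225 0.0966 0.0345]]
top 0.44 [280.1, 265.9] [[0.5275 0.0974 0.0345]]
[0.5251 0.0982 0.0385]
side 210 352 364 249 269 357.73809523809524 259.43809523809523
model 0.53 [348.9764 248.9284] [363.1698 271.1454]
model 0.535 [346.7557 249.5555] [360.9178 271.7802]
top 111 273 284 260 271 278.60360360360363 265.63963963963965
model 0.53 [272.0732 256.8204] [285.4741 270.8696]
model 0.535 [272.1088 254.6282] [285.4982 268.7107]
```

View pics/w.png

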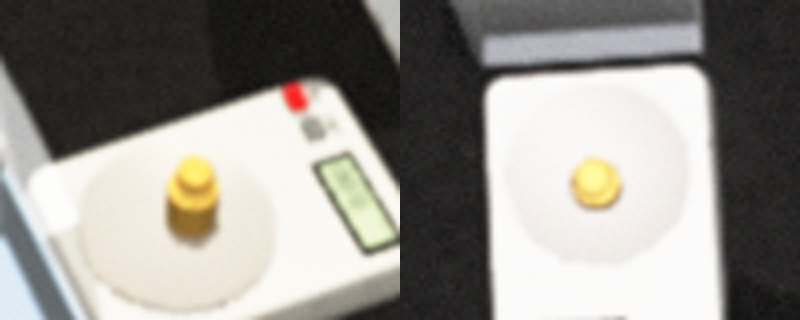

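View pics/v_side.png

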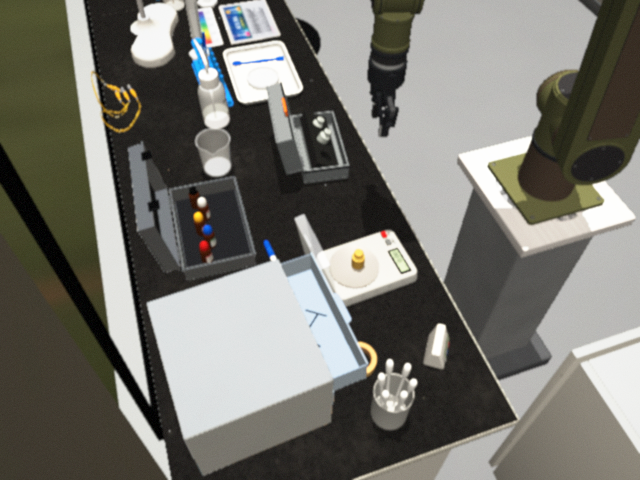

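View pics/v_top.png

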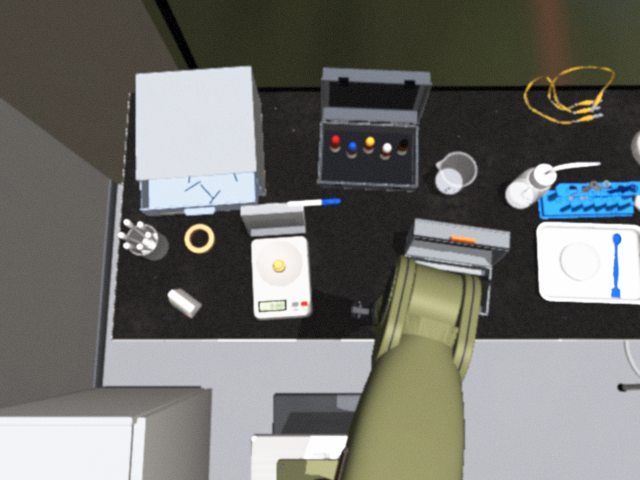

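The brass weight stands upright on the pan, about 7 mm from its centre: (357,259) in the side view and (279,266) in the top view. The lid rests back, the cover is up, the other items look unmoved, and the arm is clear.

```bash
python3 -m jog '[[0,0,0,0],[0,0,0,0]]'; python3 -c "
from station import job;print(job.sign_off())"
```

```text
t: 21.22
eef_pos: [0.4038, -0.1129, 0.3734]
tool_rot: [2.369, 2.05, 0.014]
contact_force: [-0.3, 0.4, -0.1]
grip_width: 0.0549
the job is handed in; nothing more can be done
None
```

The brass weight is standing upright on the balance pan, and I handed the job in at about 21 s of the 56 s allowed. No verdict is reported, so the results below are from my own checks.

**What I did:** I gripped the lid's tab from both sides and swung it past the balance point. It fell back and rested open. I then took the brass weight from the left well, pulled it out along its slope and carried it to the pan. There I rolled it upright on its foot edge and released it once it was nearly upright. The highest contact force I read there was about 12 N.

**Last checks:**
- **Brass weight:** It stands upright in both views, roughly 5–9 mm from the pan centre against the 25 mm allowed. My estimates of its position differ by a few millimetres: about x 0.525 from the network and 0.53 from the outline fit. I did not measure its tilt.
- **Case and cover:** The lid rests back and the balance cover is up.
- **Steel weights:** Both are in their wells in the side view, but the arm hid them from the top camera.
- **Loose items:** The timer, tape roll, marker and beaker look unmoved.
- **Robot:** It was clear of everything, with no force above sensor noise.

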